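Retrieve the screwdriver from the gearbox housing

ROBOT

A 6-joint arm with a two-finger parallel gripper is mounted at the origin on a cart in front of the work surface, level with it; the furniture and walls round the work are solid. World frame = base frame: x ahead of the robot, y to its left, z up, the work surface at z = 0. Lengths are in m, angles in rad, forces in N, time in s.
With the tool pointing down it reaches from about 0.35 to 0.975 m from the base axis. Payload 7.1 kg.
Tool frame: the origin (TCP) lies midway between the tips of the shut fingers; the grasp point (between the pads) lies 19 mm behind it; z points along the fingers, y is the line along which they close (so a half turn about z gives the same grasp; the last joint's range is limited). The gripper opens to 88 mm and grips with 3 to 60 N. Pads are 20 mm wide; open, the fingers measure 115 mm over their backs; the gripper's body (75 mm by 178 mm) begins 61 mm behind the grasp point.
Start: joints at [1.181, 0.423, 1.63, -0, 1.089, -0.019], TCP at [0.226, 0.583, 0.223] pointing down, gripper open.
Joint ranges: [-3, 3], [-0.9, 2.11], [0.09, 2.58], [-1.31, 4.45], [0.11, 2.69], [-2.54, 2.54]. Speed limits (rad/s): [2.39, 2.39, 3.01, 3.14, 3.14, 3.14].

INTERFACE

Orientations are given as a unit quaternion [w, x, y, z].
In Python, from station import move_pose, movel, movej, command_gripper, wait, inverse_kinematics, read_camera, camera_info, MotionError, job_done, get_time, get_joint_pos, get_qvel, get_effort, get_tcp_pos, get_ee_rot, get_ft_force, get_ft_torque, get_grip_width, get_finger_force gives the robot as it stands. Calls block until the motion is done:
- move_pose(position, orientation): joint-space move of the TCP to a pose.
- movel(position, frame=None, v=0.15, until_force=None): straight line of the TCP; frame=None keeps the orientation; v is the mean speed in m/s. With until_force (N) it stops when the force on the tool has changed by that much, and returns True; else False.
- movej(angles): joint-space move.
- command_gripper(opening): opening from 0.0 (shut) to 1.0 (fully open); the grip force is fixed at half the most; returns when the fingers have stopped.
- wait(seconds).
- inverse_kinematics(position, orientation): joint angles nearest the present ones, or None.
- read_camera(name): name is "scene" or "top"; returns the picture (384x512x3 uint8, red, green, blue); there is no depth.
- camera_info(name): a dict with "intrinsics" (3x3 intrinsics, pixels), "dist" ([k1, k2, p1, p2, k3] as OpenCV has them; the pictures are not rectified), "T" (4x4, takes a point from camera to world coordinates). Camera axes: x right, y up, looking along -z (the intrinsics and any distortion apply to the point x, -y, -z); pixel columns grow to the right and rows downward; lengths in m; the calibration is good to about 2 mm. A picture is of the moment at which its call begins. camera_info takes no time and is no camera call.
A pose or a line that the arm cannot do raises MotionError and nothing moves.
- job_done(): hands the job in; it is judged then, once.
Readings, each from a call of its own:
- get_time(): time.
- get_joint_pos(): joint angles.
- get_qvel(): joint speeds.
- get_effort(): joint torques, N m.
- get_tcp_pos(): TCP position.
- get_ee_rot(): TCP orientation.
- get_ft_force(): force on the tool from outside, world axes, zero at the start.
- get_ft_torque(): the same for the moment, N m.
- get_grip_width(): opening from 0.0 (shut) to 1.0 (fully open).
- get_finger_force(): force on a finger pad.
Only numpy, scipy, OpenCV 4.12 (cv2) and the standard library are available. Lean on these libraries where they do the work, as an engineer would, in place of code of your own. Each camera call takes 0.05 s, during which the arm holds its last target. There are 200 camera calls.

TASK

The red-handled screwdriver was left inside the gearbox housing and is longer than the inspection opening in the cover. Tilt it and draw it out through the opening, handle first, without forcing it against the housing. Finish while still holding it steadily in the gripper over the housing, with both its ends more than 5 cm above the cover, and leave the other things on the bench alone.

Things in the scene. Friction and masses are not known exactly. Their poses are not given: they have to be found in the camera images.
- housing: Blue gearbox housing, grey cover, fixed; 312 x 228 mm foot, a 16 mm boss on its -x end; cover top 65 mm up. Origin: centre of its underside; x its long axis, z up. Inside x -144 to 144, y -90 to 90 mm, floor 8 mm, cover underside 60 mm up. Opening in the cover: x -15 to 135, y -70 to 70 mm. The screwdriver lies inside, handle (to +x) under the opening, blade under the closed -x part.
- opening (a point): Centre of the inspection opening, level with the cover's top; axes as the housing's (x along the 150 mm, y along the 140 mm).
- screwdriver: Red-handled screwdriver lying flat, 210 mm long, about 0.12 kg. Its y axis runs along it from blade to handle: thick handle from y = 15 to 105 mm, 27 mm wide and 26 mm high, thin steel shank (7 mm) from y = 15 to -105 mm. Origin: middle of its length, under the handle's lower side; the long axis lies 13 mm above it. Balances at y = 34 mm.
- screwdriver_tip (a point): The tip of the screwdriver's blade, on its long axis.
- screwdriver_butt (a point): The middle of the handle's blunt end, on the long axis, 208 mm from the tip.
- oil_filter: Bystander: dark oil filter standing on the bench, 73 mm wide, 84 mm high; origin at its underside.
- relay_box: Bystander: brown carton, 50 x 76 x 52 mm; origin at its underside.
- coupler: Bystander: orange hose coupler with two steel bands, 74 x 81 x 90 mm; origin at its underside.
- bearing: Bystander: steel ball bearing lying flat, 52 mm wide, 15 mm high; origin at its underside.

How it is judged:
On the way:
1. the screwdriver is tilted through the opening: the butt of its handle is out above the cover while the blade's tip is still inside, below the cover (z of screwdriver_butt in the frame of opening above 0.015 m and z of screwdriver_tip in the frame of opening below -0.006 m and contact force between the fingers and screwdriver above 0.5 N), for 0.1 s.
At the end, for the whole second after the job is handed in: The gripper still holds the screwdriver, at rest: its tip and its butt are both more than 50 mm above the cover's top, the middle of the screwdriver is within 200 mm (horizontally) of the centre of the opening, the fingers press on it with more than 1 N, and it does not touch the housing (z of each of screwdriver_tip, screwdriver_butt in the frame of opening above 0.05 m and horizontal distance between screwdriver and opening below 0.2 m and contact force between the fingers and screwdriver above 1 N and contact force between screwdriver and housing below 0.1 N and linear speed of screwdriver below 0.03 m/s); the arm keeps its last pose, push and grip.
It fails at once if the screwdriver is forced against the housing (more than 40 N) (contact force between screwdriver and housing above 40 N).
It fails at once if the dark oil filter is moved more than 30 mm (distance of oil_filter from where it was at the start of the episode above 0.03 m).
It fails at once if the small brown carton is moved more than 30 mm (distance of relay_box from where it was at the start of the episode above 0.03 m).
It fails at once if the orange rubber hose coupler is moved more than 30 mm (distance of coupler from where it was at the start of the episode above 0.03 m).
It fails at once if the ball bearing is moved more than 30 mm (distance of bearing from where it was at the start of the episode above 0.03 m).
It also fails if it takes over 35 s, if anything falls off the work surface, if the arm or the gripper's body presses on something with over 40 N, if the wrist force passes 120 N, or if a joint passes its speed limit or range.

## Working session

There is one attempt and no reset: what is moved stays moved. The work goes in short steps, each a Python script; the robot and the scene stay as the last script left them, time stands still between calls to the robot, and variables do not carry over. Pictures are saved under pics/ and viewed, at most 10 in all, crops included, and the job is handed in when it is done.

```bash
mkdir -p pics
python3 - <<'E'
from station import *
import cv2
for n in("scene","top"):
    im=read_camera(n); cv2.imwrite(f"pics/{n}0.png",im[:,:,::-1]); i=camera_info(n); print(n,i["intrinsics"],i["dist"],i["T"])
E
```

```text
scene [[479.08566141   0.         254.93519296]
 [  0.         479.08566141 192.27486028]
 [  0.           0.           1.        ]] [-0.08309095  0.          0.          0.          0.        ] [[ 0.83941783 -0.45427011  0.29835611  0.97034263]
 [ 0.54333206  0.68833189 -0.48061365 -0.49359289]
 [ 0.0129604   0.56554211  0.82461758  1.11896594]
 [ 0.          0.          0.          1.        ]]
top [[360.14255183   0.         257.12324829]
 [  0.         360.14255183 195.69343746]
 [  0.           0.           1.        ]] [0.0111956 0.        0.        0.        0.       ] [[-0.00258162  0.99728553 -0.07358601  0.51244398]
 [-0.99997624 -0.00304497 -0.00618523  0.07270385]
 [-0.0063925   0.07356829  0.99726969  1.18260555]
 [ 0.          0.          0.          1.        ]]
```

View pics/scene0.png

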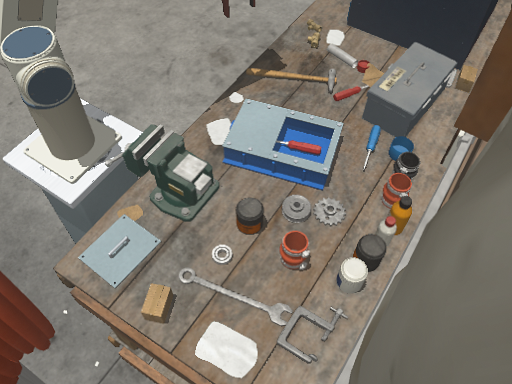

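View pics/top0.png

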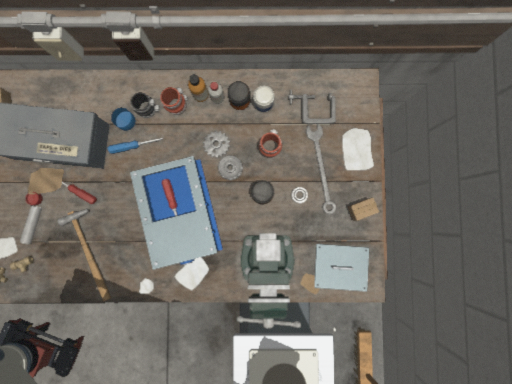

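The scene picture shows the housing at about (285,143) with the red handle at (300,146). In the top picture the housing is at (175,212), the handle runs (167,182)-(173,205), and the opening is its upper part.

```bash
cat > h.py <<'E'
import numpy as np, cv2
from station import *
def ray(n,p):
    i=camera_info(n); u=cv2.undistortPoints(np.float64([[p]]),i["intrinsics"],np.float64(i["dist"]))[0,0]
    T=i["T"]; return T[:3,3],T[:3,:3]@np.array([u[0],-u[1],-1])
def onz(n,p,z):
    o,d=ray(n,p); return o+d*(z-o[2])/d[2]
def proj(n,P):
    i=camera_info(n);T=np.array(i["T"]); q=(np.array(P)-T[:3,3])@T[:3,:3]; q=q*[1,-1,-1]
    return cv2.projectPoints(q.reshape(-1,1,3),np.zeros(3),np.zeros(3),i["intrinsics"],np.float64(i["dist"]))[0][:,0]
E
python3 - <<'E'
from h import *
im=cv2.imread("pics/top0.png"); hsv=cv2.cvtColor(im,cv2.COLOR_BGR2HSV)
x0,y0,x1,y1=120,145,230,275
c=cv2.resize(im[y0:y1,x0:x1],None,fx=4.5,fy=4.5,interpolation=cv2.INTER_CUBIC)
cv2.imwrite("pics/c1.png",c)
im2=cv2.imread("pics/scene0.png");cv2.imwrite("pics/c2.png",cv2.resize(im2[90:195,215:350],None,fx=5,fy=5,interpolation=cv2.INTER_CUBIC))
for n,I,(a,b,cc,d),zr in(("top",im,(145,165,195,225),.021),("scene",im2,(270,130,330,160),.021)):
    H=cv2.cvtColor(I,cv2.COLOR_BGR2HSV)
    m=(((H[...,0]<8)|(H[...,0]>172))&(H[...,1]>120)&(H[...,2]>70)).astype(np.uint8)
    k=np.zeros_like(m);k[b:d,a:cc]=1;m*=k
    r=cv2.minAreaRect(cv2.findNonZero(m)); bp=cv2.boxPoints(r); print(n,m.sum(),r)
    s=sorted(range(4),key=lambda i:np.linalg.norm(bp[i]-bp[(i+1)%4]))[:2]
    for i in s:
        p=(bp[i]+bp[(i+1)%4])/2; print("end",p,onz(n,p,zr))
h=hsv[y0:y1,x0:x1]
m=((h[...,0]>100)&(h[...,0]<125)&(h[...,1]>150)).astype(np.uint8)
g=((h[...,0]>85)&(h[...,0]<115)&(h[...,1]>15)&(h[...,1]<110)&(h[...,2]>110)).astype(np.uint8)
for nm,q in(("blue",m),("grey",g)):
    for ct in cv2.findContours(q,cv2.RETR_EXTERNAL,cv2.CHAIN_APPROX_NONE)[0]:
        if cv2.contourArea(ct)<300: continue
        bp=cv2.boxPoints(cv2.minAreaRect(ct))+[x0,y0]; W=np.array([onz("top",p,.065) for p in bp]); print(nm,bp.round(1).tolist(),W[:,:2].round(3).tolist(),np.linalg.norm(W-np.roll(W,-1,0),axis=1))
E
```

```text
top 182 ((169.3000030517578, 193.90000915527344), (27.828041076660156, 6.957010269165039), 71.56504821777344)
end [164.90001 180.70001] [0.64788745 0.37924461 0.021     ]
end [173.7 207.1] [0.56204091 0.34942426 0.021     ]
scene 248 ((304.1538391113281, 146.7307586669922), (32.75139617919922, 8.04076099395752), 11.309932708740234)
end [288.09613 143.51923] [0.55977415 0.34971481 0.021     ]
end [320.21155 149.94229] [0.65213447 0.38129953 0.021     ]
blue [[142.1, 176.5], [183.3, 166.2], [194.3, 210.2], [153.1, 220.5]] [[0.656, 0.439], [0.688, 0.311], [0.55, 0.275], [0.519, 0.402]] [0.13231554 0.14252119 0.13112971 0.14225363]
grey [[129.2, 171.4], [193.6, 155.9], [217.8, 255.9], [153.3, 271.4]] [[0.672, 0.48], [0.721, 0.279], [0.41, 0.201], [0.363, 0.398]] [0.20692733 0.32053325 0.20268247 0.31964115]
```

View pics/c1.png

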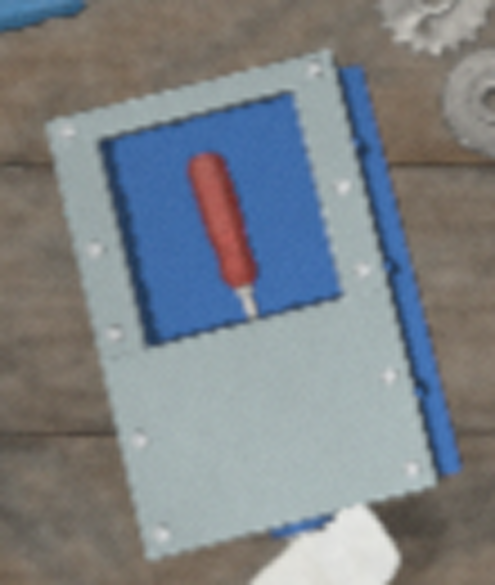

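View pics/c2.png

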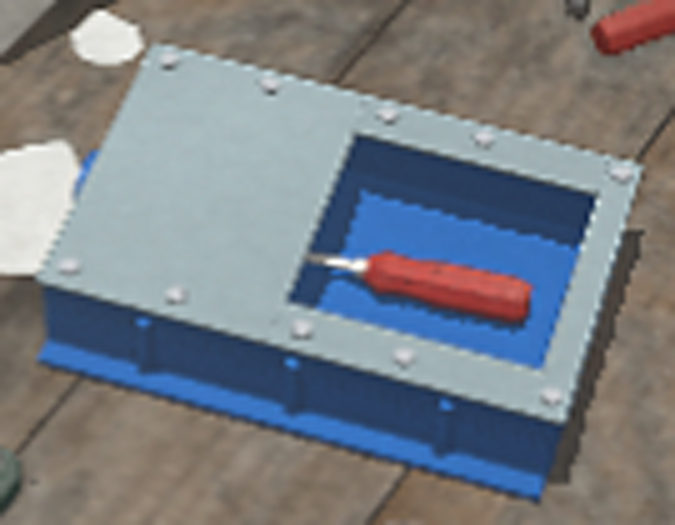

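Both views agree: the screwdriver's yaw is about 19°, mid-handle is at (0.6055, 0.365), and the handle measures about 94 mm against 90 given. The opening centre is about (0.601, 0.356), with yaw 14.6°. Next I check reachability of the tilt-and-draw path, then go to the grasp.

```bash
cat >> h.py <<'E'
from scipy.spatial.transform import Rotation as R
phi=np.radians(19.0); uh=np.array([np.cos(phi),np.sin(phi),0]); G=np.array([.601,.3633,0]); L=.159; D=.008
def pose(s,z,deg,flip=1):
    "tool pose with screwdriver tip at s (housing x), height z, handle raised by deg"
    t=np.radians(deg); u=uh*np.cos(t)+[0,0,np.sin(t)]; a=uh*np.sin(t)-[0,0,np.cos(t)]
    p=G+uh*(s+.094-L)+[0,0,z]+u*L+a*D
    x=flip*u; q=R.from_matrix(np.c_[x,np.cross(a,x),a]).as_quat()
    return p,q[[3,0,1,2]]
way=[(-.088,.022,8),(-.074,.022,20),(-.060,.022,30),(-.045,.022,40)]
t=np.radians(40); out=[(-.045+d*np.cos(t),.022+d*np.sin(t),40) for d in(.09,.185)]
E
python3 - <<'E'
from h import *
print(get_ee_rot(),get_time())
for f in(1,-1):
    for w in [(-.094,.021,0)]+way+out:
        p,q=pose(*w,f); j=inverse_kinematics(p,q); print(f,p.round(3),None if j is None else np.round(j,2))
E
```

```text
[-1.62542516e-04  1.84335624e-01  9.82863100e-01 -6.92012254e-04] 0.1
1 [0.601 0.363 0.013] [ 0.53  0.79  1.53 -0.    0.82  1.77]
1 [0.606 0.365 0.036] [ 0.54  0.72  1.62 -0.05  0.67  1.81]
1 [0.613 0.368 0.069] [ 0.56  0.64  1.75 -0.19  0.42  1.95]
1 [0.617 0.369 0.095] [ 0.57  0.59  1.85 -0.55  0.23  2.32]
1 [0.617 0.369 0.118] None
1 [0.682 0.391 0.176] [ 0.56  0.53  1.78 -0.8   0.21  2.54]
1 [0.751 0.415 0.237] [ 0.54  0.54  1.58 -0.39  0.36  2.1 ]
-1 [0.601 0.363 0.013] [ 0.53  0.79  1.53 -0.    0.82 -1.38]
-1 [0.606 0.365 0.036] [ 0.54  0.72  1.62 -0.05  0.67 -1.33]
-1 [0.613 0.368 0.069] [ 0.56  0.64  1.75 -0.19  0.42 -1.19]
-1 [0.617 0.369 0.095] [ 0.57  0.59  1.85 -0.55  0.23 -0.82]
-1 [0.617 0.369 0.118] None
-1 [0.682 0.391 0.176] [ 0.56  0.53  1.78 -0.8   0.21 -0.6 ]
-1 [0.751 0.415 0.237] [ 0.54  0.54  1.58 -0.39  0.36 -1.04]
```

Joint 5 limits the tilt to about 30°. So I'll tilt to 27°, slide out along the axis until the tip is past the edge, then lift straight up, using flip −1.

```bash
cat >> h.py <<'E'
way=[(-.090,.022,7),(-.080,.022,14),(-.070,.022,21),(-.060,.022,27)]
t=np.radians(27); out=[(-.060+.078*np.cos(t),.022+.078*np.sin(t),27),(.0095,.165,27)]
E
python3 - <<'E'
from h import *
for w in way+out:
    p,q=pose(*w,-1); print(p.round(3),np.round(inverse_kinematics(p,q),2))
command_gripper(.68)
p,q=pose(-.094,.021,0,-1)
move_pose(p+[0,0,.13],q)
print(get_time())
print(movel(p+[0,0,.01],v=.12,until_force=6)); print(get_tcp_pos(),get_ft_force(),get_time())
for n in("scene","top"):
    cv2.imwrite(f"pics/{n}1.png",read_camera(n)[:,:,::-1])
a=cv2.imread("pics/scene1.png")[60:200,210:370];b=cv2.imread("pics/top1.png")[140:280,110:240]
cv2.imwrite("pics/m1.png",np.hstack([cv2.resize(a,None,fx=2.7,fy=2.7),cv2.resize(b,None,fx=2.7,fy=2.7)]))
E
```

```text
[0.605 0.365 0.033] [ 0.54  0.73  1.61 -0.04  0.68 -1.34]
[0.612 0.367 0.053] [ 0.55  0.68  1.68 -0.1   0.55 -1.28]
[0.616 0.369 0.072] [ 0.56  0.63  1.75 -0.2   0.41 -1.17]
[0.62  0.37  0.087] [ 0.57  0.6   1.81 -0.38  0.29 -1.  ]
[0.686 0.393 0.122] [ 0.54  0.63  1.64 -0.23  0.42 -1.17]
[0.686 0.393 0.23 ] [ 0.54  0.49  1.58 -0.17  0.61 -1.25]
2.35
False
[0.60163585 0.36368423 0.0239037 ] [ 0.5401878   0.51675364 -0.59820467] 3.5
```

View pics/m1.png

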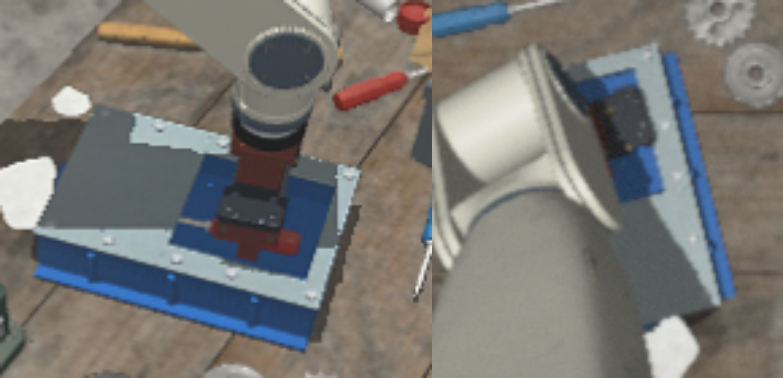

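The gripper is inside the opening. Its fingers straddle mid-handle (about (255,235) in the left half) and the shank is visible at (195,222). I descend, close and start the tilt.

Run:
```python
from h import *
p,q=pose(-.094,.021,0,-1)
print(movel(p,v=.05,until_force=6),get_tcp_pos(),get_ft_force())
command_gripper(0); wait(.2)
print(get_grip_width()*88,get_finger_force(),get_ft_force(),get_time())
for w in way[:2]:
    p,q=pose(*w,-1); r=movel(p,q,v=.05,until_force=12); print(r,get_ft_force(),get_grip_width()*88,get_finger_force(),get_time())
    if r: break
cv2.imwrite("pics/scene2.png",read_camera("scene")[:,:,::-1])
a=cv2.imread("pics/scene2.png")[60:200,210:370]
cv2.imwrite("pics/m2.png",cv2.resize(a,None,fx=4,fy=4))
```

```text
False [0.60061706 0.36308089 0.01240929] [ 0.50859909 -0.15217015 -0.22948012]
26.85510628266186 29.83303964138031 [0.21712985 0.87093075 0.85217782] 4.7583
False [-0.42822522  0.21773211 -0.6821254 ] 27.060979394144837 29.833078980445862 5.325
False [-1.26128138  0.046263   -1.39741526] 27.16712518469964 29.833223819732666 5.8917
```

View pics/m2.png

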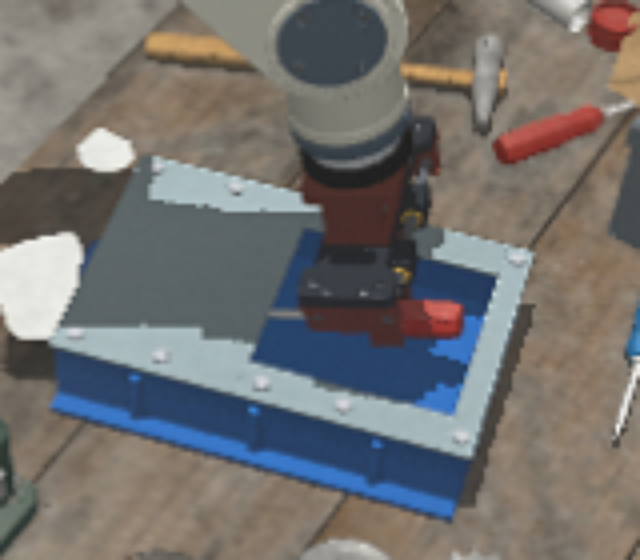

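The handle is held (27 mm width, 30 N) and tilted. Its butt is rising at (455,318), the shank still passes under the edge at (270,315), and there is no contact force. I continue the tilt and the draw.

Run:
```python
from h import *
for k,w in enumerate(way[2:]+out):
    p,q=pose(*w,-1); r=movel(p,q,v=.06,until_force=12); print(r,get_tcp_pos(),get_ft_force(),get_grip_width()*88,get_finger_force(),get_time())
    if r: break
    if k==1: wait(.3)
wait(.5)
for n in("scene","top"):
    cv2.imwrite(f"pics/{n}3.png",read_camera(n)[:,:,::-1])
a=cv2.imread("pics/scene3.png")[20:200,200:400]
cv2.imwrite("pics/m3.png",cv2.resize(a,None,fx=3.2,fy=3.2))
```

```text
False [0.6164301  0.36860263 0.07134951] [-0.43636561 -0.40197487 -0.91827339] 26.998209531444243 29.833754003047943 6.4167
False [0.62032661 0.36990152 0.08681257] [-0.46753728 -0.1615756  -1.3917017 ] 27.132628344833126 29.83413130044937 6.8333
False [0.68546858 0.39235401 0.12208419] [ 0.19776178  0.85173236 -0.92997989] 26.91564488746532 29.834192097187042 8.5833
False [0.68572651 0.39243495 0.22957126] [ 0.0977644   0.53941418 -1.15487879] 26.805518391363492 29.83427792787552 10.525
```

View pics/m3.png

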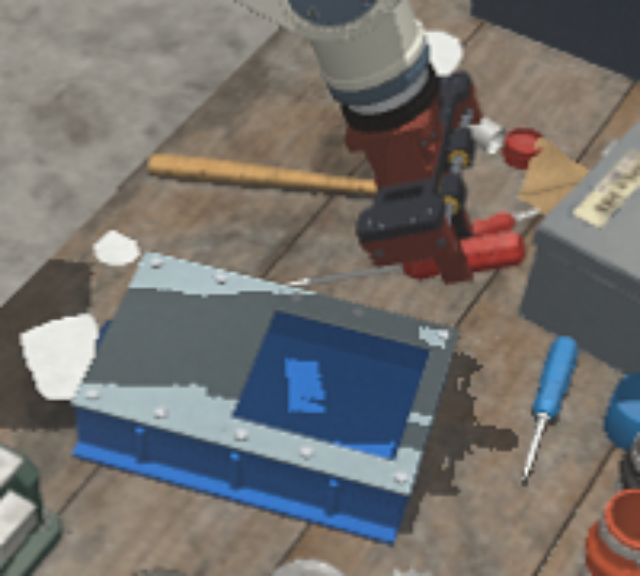

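The screwdriver hangs clear above the housing with its tip at about (290,284) in this crop, which is full-image (290.6,108.8). I check that against the expected tip position before handing in.

Run:
```python
from h import *
tip=G+uh*(.0095+.094-L)+[0,0,.165]
for dz in(0,-.03): print(proj("scene",tip+[0,0,dz]))
o,d=ray("scene",(290.6,108.8)); n=np.cross(uh,[0,0,1]); P=o+d*((G-o)@n)/(d@n); print(tip,"seen tip",P)
if P[2]>.13: movel(np.array(get_tcp_pos())+[0,0,.01],v=.05); wait(.5); print(get_finger_force(),get_time(),job_done())
```

```text
[[287.36333369 108.94741003]]
[[286.64078146 116.49706655]]
[0.54852372 0.34523097 0.165     ] seen tip [0.55692499 0.34812376 0.1678984 ]
the job is handed in; nothing more can be done
29.834117889404297 11.975 None
```

The screwdriver came out through the opening handle first with no sign of contact, and I handed the job in at about 12 s with it held at 30 N, its tip about 11 cm above the cover and its butt higher; no verdict was returned.

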